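# Restock the two gravity racks with capped solder-paste cartridges

### The arm

A 6-joint arm with a two-finger parallel gripper is mounted at the origin on a cart in front of the work surface, level with it; the furniture and walls round the work are solid. World frame = base frame: x ahead of the robot, y to its left, z up, the work surface at z = 0. Lengths are in m, angles in rad, forces in N, time in s.
With the tool pointing down it reaches from about 0.275 to 0.825 m from the base axis. Payload 4.9 kg.
Tool frame: the origin (TCP) lies at the very end of the fingers, on their centre line; the grasp point (between the pads) lies 19 mm behind it; z points along the fingers, y is the direction in which the jaws open and shut (so a half turn about z gives the same grasp; the last joint's range is limited). The gripper opens to 85 mm and grips with 20 to 120 N. Pads are 22 mm wide; open, the fingers measure 114 mm over their backs; the gripper's body (76 mm by 85 mm) begins 54 mm behind the grasp point. The pads swing forward as they close: fully open they stand 13 mm farther back than shut.
Start: joints at [-1.456, 0.326, -0.193, 1.052, 0, 1.437], TCP at [0.135, -0.533, 0.231] pointing down, gripper open.
Joint ranges: [-2.65, 2.65], [-0.97, 1.79], [-1.3, 1.35], [-1.93, 2.1], [-1.47, 1.37], [-3.14, 3.14]. Speed limits (rad/s): [2.57, 2.57, 3.14, 3.14, 3.14, 3.14].

### API

Orientations are given as a unit quaternion [x, y, z, w].
In Python, from plant import state, get_image, job_done gives the robot as it stands. The module is installed in compiled form; this text tells all that it offers.
- The arm moves only by the tool play_rows, never from a script. Its argument "increments" is a list that holds one entry, the list of rows, each a list of 7 numbers: the turn, a rotation vector about the tool's x, y, z in degrees, then the shift along the tool's x, y, z in m, then the opening, from 0 (shut) to 1 (fully open). A call has 1 to 10 rows; each row is the pose to reach, as a shift and turn from the pose commanded when the call began, along the tool's axes at that moment; what a row does not reach only later rows make up. A row lasts 1/8 s, in which the tool goes at most 62.5 mm and 10.7 degrees, less where a joint would pass 70% of its speed; a pose out of reach is approached as far as the arm can. A call with a gripper value outside its range is refused whole. The fingers move at their own pace and stop on an object; the grip force is fixed at half the most. Time passes only in rows, so rows that repeat a pose let the fingers close. It gives the time, the measured TCP pose, the force and the opening at its end, in the units of the state.
- state(): the state, without advancing time (a new reading comes with each control period).
- get_image(name): name is "side" or "top" or "wrist"; returns a dict with "frame" (400x640x3 uint8, blue, green, red), "depth" (400x640 float32, m along the optical axis (not along the pixel's ray), 0 where there is no reading), "K" (3x3 intrinsics, pixels), "distortion" ([k1, k2, p1, p2, k3] as OpenCV has them; the pictures are not rectified), "rvec" (rotation vector, rad) and "tvec" (3), from world to camera coordinates, as OpenCV has them. Camera axes: x right, y down, z forward; pixel columns grow to the right and rows downward; lengths in m; the calibration is good to about 2 mm. A picture is of the moment at which its call begins.
- job_done(): hands the job in, once; it reports no verdict.
The state is a dict: "t": time; "joints": joint angles; "dq": joint speeds; "tau": joint torques, N m; "position": TCP position; "orientation": TCP orientation; "force": force on the tool from outside, world axes, zero at the start; "wrist_torque": the same for the moment, N m; "gripper_width": finger opening in m.
Only numpy, scipy, OpenCV 4.12 (cv2) and the standard library are available. Lean on these libraries where they do the work, as an engineer would, in place of code of your own. Each camera call takes 0.05 s, during which the arm holds its last target. There are 200 camera calls.

### The job

Feed the four capped solder-paste cartridges into the two sloping gravity racks: both large ones into the wide rack, both small ones into the narrow rack. Each must lie square across its lane with the nozzle sticking out over the low edge and the barrel down between edge and panel, rolled fully down: one against the front stop and the other right behind it. Leave the syringe with the plunger, the flux pot and the roll of tape where they are.

Things in the scene. Friction and masses are not known exactly. Their poses are not given: they have to be found in the camera images.
- large_0: LARGE capped solder-paste cartridge (two alike), lying, can roll: white barrel 38 mm across, 86 long, black nozzle cap 24 long (neck 18 across) at one end only; 0.14 kg. Origin on its axis, mid-barrel, 19 mm above what it lies on. Body x along the axis towards the nozzle (tip x = 67, flat rear x = -43 mm); y, z turn as it rolls.
- large_1: LARGE capped solder-paste cartridge (two alike), lying, can roll: white barrel 38 mm across, 86 long, black nozzle cap 24 long (neck 18 across) at one end only; 0.14 kg. Origin on its axis, mid-barrel, 19 mm above what it lies on. Body x along the axis towards the nozzle (tip x = 67, flat rear x = -43 mm); y, z turn as it rolls.
- small_0: SMALL capped solder-paste cartridge (two alike), lying, can roll: white barrel 27 mm across, 58 long, black nozzle cap 20 long (neck 13 across) at one end only; 0.06 kg. Origin on its axis, mid-barrel, 13.5 mm above what it lies on. Body x along the axis towards the nozzle (tip x = 49, flat rear x = -29 mm); y, z turn as it rolls.
- small_1: SMALL capped solder-paste cartridge (two alike), lying, can roll: white barrel 27 mm across, 58 long, black nozzle cap 20 long (neck 13 across) at one end only; 0.06 kg. Origin on its axis, mid-barrel, 13.5 mm above what it lies on. Body x along the axis towards the nozzle (tip x = 49, flat rear x = -29 mm); y, z turn as it rolls.
- wide_rack: WIDE sheet-metal gravity rack, fixed. Lane 98 mm wide, 14 deg down to its front stop (-x). Origin on table under mid-lane; x uphill, y to the low edge, z up. Cartridges lie along y, nozzle to +y. Panel (-y) 46 mm, low edge (+y) 7, stop 23 over the runners; floor slot 34 at y=0. Barrel centre x, z (mm): at stop -57.7, 41.9; behind it -20.8, 51.1; laid at upper end 26.7, 63.0. Top z 112.
- narrow_rack: NARROW sheet-metal gravity rack, fixed. Lane 70 mm wide, 14 deg down to its front stop (-x). Origin on table under mid-lane; x uphill, y to the low edge, z up. Cartridges lie along y, nozzle to +y. Panel (-y) 35 mm, low edge (+y) 4, stop 17.5 over the runners; floor slot 30 at y=0. Barrel centre x, z (mm): at stop -54.9, 35.3; behind it -28.7, 41.8; laid at upper end 21.2, 54.3. Top z 98.
- syringe: bystander: white solder-paste syringe with its plunger, lying, 24 x 156 x 17 mm, long along its y; origin under its middle. Not for the racks; leave it alone.
- flux_pot: bystander: white round flux pot, 68 mm in diameter, 28 mm high, standing on the table; origin under its middle. Leave it alone.
- tape: bystander: small roll of cream masking tape lying flat, 42 mm in diameter, 19 mm high; origin under its middle. Leave it alone.

How it is judged:
At the end, for the whole second after the job is handed in: Both large in the wide rack, both small in the narrow one, either order: one at the front stop, one right behind (barrel centre within 8 mm along, 10 mm across, 6 mm in height), axis within 0.15 rad of square across, which only fits nozzle over the low edge. All at rest (0.02 m/s, 0.3 rad/s) ((((x of large_0 in the frame of wide_rack between -0.0657 and -0.0497 m and y of large_0 in the frame of wide_rack between -0.01 and 0.01 m and z of large_0 in the frame of wide_rack between 0.0359 and 0.0479 m and angle between the x axis of large_0 and the y axis of wide_rack, either way round below 0.15 rad) and (x of large_1 in the frame of wide_rack between -0.0288 and -0.0128 m and y of large_1 in the frame of wide_rack between -0.01 and 0.01 m and z of large_1 in the frame of wide_rack between 0.0451 and 0.0571 m and angle between the x axis of large_1 and the y axis of wide_rack, either way round below 0.15 rad)) or ((x of large_1 in the frame of wide_rack between -0.0657 and -0.0497 m and y of large_1 in the frame of wide_rack between -0.01 and 0.01 m and z of large_1 in the frame of wide_rack between 0.0359 and 0.0479 m and angle between the x axis of large_1 and the y axis of wide_rack, either way round below 0.15 rad) and (x of large_0 in the frame of wide_rack between -0.0288 and -0.0128 m and y of large_0 in the frame of wide_rack between -0.01 and 0.01 m and z of large_0 in the frame of wide_rack between 0.0451 and 0.0571 m and angle between the x axis of large_0 and the y axis of wide_rack, either way round below 0.15 rad))) and (((x of small_0 in the frame of narrow_rack between -0.0629 and -0.0469 m and y of small_0 in the frame of narrow_rack between -0.01 and 0.01 m and z of small_0 in the frame of narrow_rack between 0.0293 and 0.0413 m and angle between the x axis of small_0 and the y axis of narrow_rack, either way round below 0.15 rad) and (x of small_1 in the frame of narrow_rack between -0.0367 and -0.0207 m and y of small_1 in the frame of narrow_rack between -0.01 and 0.01 m and z of small_1 in the frame of narrow_rack between 0.0358 and 0.0478 m and angle between the x axis of small_1 and the y axis of narrow_rack, either way round below 0.15 rad)) or ((x of small_1 in the frame of narrow_rack between -0.0629 and -0.0469 m and y of small_1 in the frame of narrow_rack between -0.01 and 0.01 m and z of small_1 in the frame of narrow_rack between 0.0293 and 0.0413 m and angle between the x axis of small_1 and the y axis of narrow_rack, either way round below 0.15 rad) and (x of small_0 in the frame of narrow_rack between -0.0367 and -0.0207 m and y of small_0 in the frame of narrow_rack between -0.01 and 0.01 m and z of small_0 in the frame of narrow_rack between 0.0358 and 0.0478 m and angle between the x axis of small_0 and the y axis of narrow_rack, either way round below 0.15 rad))) and linear speed of each of large_0, large_1, small_0, small_1 below 0.02 m/s and angular speed of each of large_0, large_1, small_0, small_1 below 0.3 rad/s); the robot touches nothing.
It fails at once if the syringe with the plunger is moved more than 30 mm (distance of syringe from where it was at the start of the episode above 0.03 m).
It fails at once if the flux pot is moved more than 30 mm (distance of flux_pot from where it was at the start of the episode above 0.03 m).
It fails at once if the roll of masking tape is moved more than 30 mm (distance of tape from where it was at the start of the episode above 0.03 m).
It also fails if it takes over 125 s, if anything falls off the work surface, if the arm or the gripper's body presses on something with over 40 N, if the wrist force passes 120 N, or if a joint passes its speed limit or range.

## Working session

There is one attempt and no reset: what is moved stays moved. The work goes in short steps, Python scripts to look and compute and a tool call to move; the robot and the scene stay as the last step left them, time stands still between calls to the robot, and variables do not carry over. Pictures are saved under pics/ and viewed, about 12 in all and at most 16, crops included, and the job is handed in when it is done.

Besides the shell and the picture viewer there is one more tool, called after "Request:" as a command line: name --argument value ..., lists and objects as JSON in quotes. play_rows: Moves the arm, as the interface text tells. Its arguments: {"type":"object","properties":{"increments":{"type":"array"}},"required":["increments"]}

```bash
mkdir -p pics; cat > h.py <<'E'
import numpy as np, cv2
from plant import state, get_image, job_done
def grab(n,f=None):
    im=get_image(n)
    if f: cv2.imwrite('pics/'+f,im['frame'])
    np.save(f'/tmp/{n}.npy',im,allow_pickle=True)
    return im
def load(n): return np.load(f'/tmp/{n}.npy',allow_pickle=True).item()
def pts(im,uv,z=None):
    """pixels-> world: on plane z, or by depth when z is None"""
    uv=np.asarray(uv,float).reshape(-1,2)
    n=cv2.undistortPoints(uv[:,None],im['K'],np.array(im['distortion'])).reshape(-1,2)
    R=cv2.Rodrigues(np.array(im['rvec'],float))[0]; t=np.array(im['tvec'],float).reshape(3)
    d=np.c_[n,np.ones(len(n))]; c=-R.T@t; dw=d@R
    if z is None:
        s=im['depth'][uv[:,1].astype(int),uv[:,0].astype(int)]
    else: s=(z-c[2])/dw[:,2]
    return c+dw*s[:,None]
def proj(im,P):
    return cv2.projectPoints(np.asarray(P,float).reshape(-1,3),np.array(im['rvec'],float),np.array(im['tvec'],float),im['K'],np.array(im['distortion']))[0].reshape(-1,2)
E
python3 - <<'E'
from h import *
s=state();print({k:np.round(v,3).tolist() for k,v in s.items()})
for n in('top','side'):
    im=grab(n,n+'0.png');R=cv2.Rodrigues(np.array(im['rvec'],float))[0];print(n,-R.T@np.array(im['tvec']).reshape(3),R[2])
E
```

```text
{'t': 0.0, 'joints': [-1.456, 0.327, -0.194, 1.052, -0.0, 1.437], 'dq': [-0.001, -0.0, -0.001, 0.0, 0.001, -0.0], 'tau': [0.001, -44.34, 26.244, 0.015, -0.0, 0.0], 'position': [0.135, -0.532, 0.231], 'orientation': [0.992, 0.124, 0.0, -0.001], 'force': [-0.358, 1.443, 0.169], 'wrist_torque': [0.006, 0.002, -0.04], 'gripper_width': 0.085}
top [0.42826364 0.00838661 1.18944429] [ 0.15082306 -0.00424955 -0.98855164]
side [ 0.34759431 -1.13294546  0.6189433 ] [ 0.22072074  0.86557116 -0.44952077]
```

View pics/top0.png

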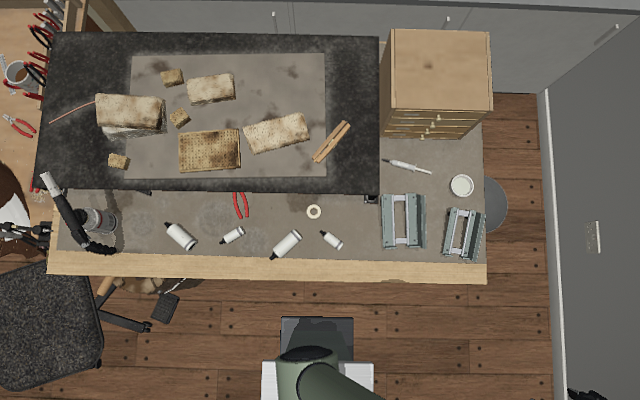

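View pics/side0.png

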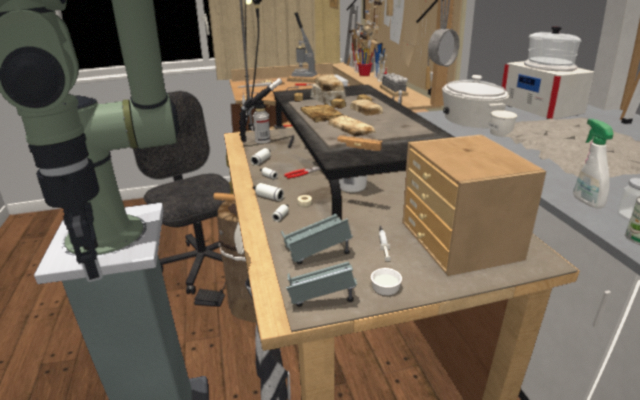

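```bash
python3 - <<'E'
from h import *
im=load('top')
f=im['frame']
a=cv2.resize(f[185:270,150:350],None,fx=4,fy=4,interpolation=cv2.INTER_CUBIC)
b=cv2.resize(f[150:270,350:490],None,fx=4,fy=4,interpolation=cv2.INTER_CUBIC)
c=np.zeros((600,800,3),np.uint8)
cv2.imwrite('pics/cropA.png',a);cv2.imwrite('pics/cropB.png',b)
print('platform',pts(im,[(60,186),(200,188),(370,189),(377,100),(60,192),(200,194)]).round(3).tolist())
print('table',pts(im,[(150,235),(260,240),(350,240),(430,190)]).round(3).tolist())
print('edge',pts(im,[(60,258),(260,260),(480,262)],0).round(3).tolist())
hsv=cv2.cvtColor(f,cv2.COLOR_BGR2HSV)
m=((hsv[...,2]>185)&(hsv[...,1]<40)).astype(np.uint8);m[:150]=0;m[275:]=0;m[:,:140]=0;m[:,500:]=0
n,l,s,c=cv2.connectedComponentsWithStats(m)
for i in range(1,n):
    if s[i,4]<25: continue
    cn=max(cv2.findContours((l==i).astype(np.uint8),0,1)[0],key=cv2.contourArea)
    P=pts(im,cn.reshape(-1,2),0.018)[:,:2]
    print(s[i].tolist(),c[i].round(1),[np.round(v,3) for v in cv2.minAreaRect(P.astype(np.float32)*1000)])
E
```

```text
platform [[0.61, 0.679, 0.184], [0.614, 0.313, 0.18], [0.621, -0.126, 0.183], [0.863, -0.144, 0.184], [0.589, 0.654, 0.218], [0.628, 0.364, 0.004]]
table [[0.501, 0.509, -0.002], [0.494, 0.176, 0.007], [0.5, -0.091, -0.0], [0.657, -0.333, 0.001]]
edge [[0.425, 0.775, 0.0], [0.435, 0.175, 0.0], [0.443, -0.48, 0.0]]
[393, 161, 38, 13, 112] [409.2 166. ] [array([ 722.934, -272.991]), array([117.263,  11.92 ]), np.float64(72.454)]
[451, 174, 23, 23, 341] [461.2 185.5] [array([ 671.085, -426.568]), array([65.311, 66.977]), np.float64(44.758)]
[394, 195, 11, 5, 49] [398.8 197.1] [array([ 630.367, -234.342]), array([12.123, 30.31 ]), np.float64(1.357)]
[406, 196, 2, 31, 35] [406.9 209.7] [array([ 588.967, -256.456]), array([ 3.008, 90.04 ]), np.float64(89.391)]
[307, 205, 14, 13, 94] [313.4 211.1] [array([582.302,  20.025]), array([35.864, 38.547]), np.float64(1.342)]
[453, 210, 5, 25, 27] [455.1 222. ] [array([ 559.093, -401.476]), array([ 2.923, 73.298]), np.float64(77.129)]
[459, 210, 10, 6, 41] [463.3 212.7] [array([ 587.864, -427.268]), array([27.185, 13.974]), np.float64(81.798)]
[167, 225, 23, 22, 239] [177.7 235.2] [array([501.202, 418.07 ]), array([72.459, 28.908]), np.float64(50.287)]
[224, 229, 16, 14, 108] [231.  235.5] [array([503.968, 260.646]), array([21.452, 42.847]), np.float64(31.991)]
[324, 233, 15, 14, 112] [331.2 239.3] [array([499.925, -33.899]), array([43.869, 21.566]), np.float64(52.632)]
[273, 234, 25, 23, 259] [284.9 244.7] [array([481.102, 101.077]), array([30.764, 72.202]), np.float64(42.873)]
[396, 238, 10, 5, 48] [400.5 240.1] [array([ 502.191, -237.836]), array([11.745, 26.841]), np.float64(1.215)]
[452, 248, 9, 6, 43] [456.1 250.4] [array([ 475.221, -402.075]), array([24.861, 13.576]), np.float64(81.735)]
```

View pics/cropA.png

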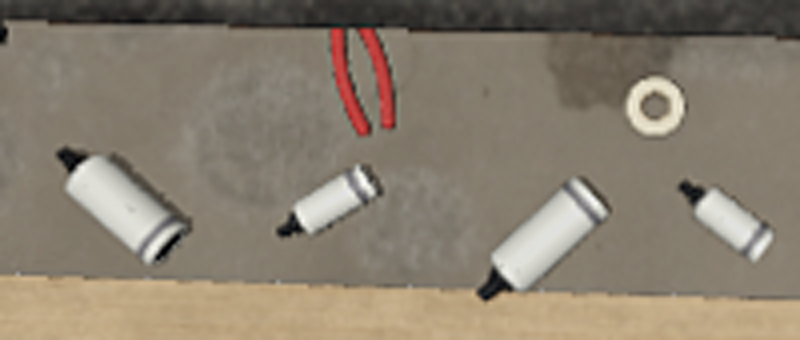

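View pics/cropB.png

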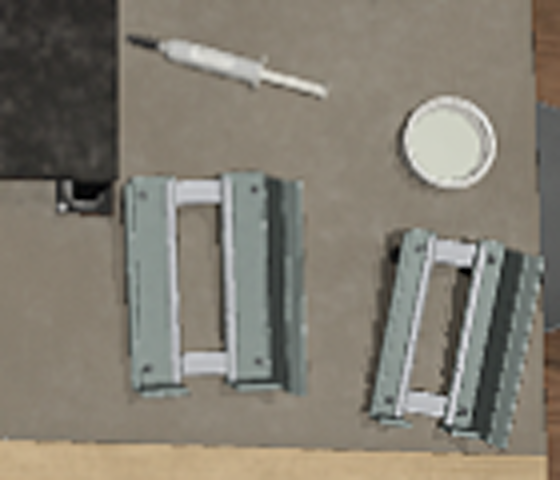

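```bash
cat >> h.py <<'E'
from scipy.spatial.transform import Rotation as Ro
def to(p,yaw,s=None):
    """row (deg, m) from the present pose to TCP p, tool down with tool x at world yaw (deg)"""
    s=s or state(); R=Ro.from_quat(s['orientation'])
    a=np.radians(yaw); T=Ro.from_matrix(np.c_[[np.cos(a),np.sin(a),0],[np.sin(a),-np.cos(a),0],[0,0,-1]])
    r=(R.inv()*T).as_rotvec(degrees=True); d=R.inv().apply(np.array(p)-s['position'])
    print('row',r.round(1).tolist(),d.round(4).tolist(),'yaw now',round(np.degrees(np.arctan2(*R.as_matrix()[[1,0],0])),1),'j6',round(s['joints'][5],2))
E
python3 -c "
from h import *
to([0.48,-0.33,0.36],90)"
```

```text
row [-0.1, -0.1, -75.7] [0.3839, -0.1117, -0.1292] yaw now 14.3 j6 1.44
```

Request:
play_rows --increments '[[[0,0,0,0,0,-0.06,1],[0,0,-76,0.384,-0.112,-0.129,1],[0,0,-76,0.384,-0.112,-0.129,1],[0,0,-76,0.384,-0.112,-0.129,1],[0,0,-76,0.384,-0.112,-0.129,1],[0,0,-76,0.384,-0.112,-0.129,1],[0,0,-76,0.384,-0.112,-0.129,1],[0,0,-76,0.384,-0.112,-0.129,1],[0,0,-76,0.384,-0.112,-0.129,1],[0,0,-76,0.384,-0.112,-0.129,1]]]'

```text
t: 1.35
position: [0.4794, -0.3301, 0.3597]
orientation: [0.706, 0.708, -0.0, -0.001]
force: [-0.4, -0.1, -0.1]
gripper_width: 0.0854
```

```bash
python3 - <<'E'
from h import *
im=grab('wrist','w1.png');R=cv2.Rodrigues(np.array(im['rvec'],float))[0];print(-R.T@np.array(im['tvec']).reshape(3),R[2],im['K'][0,0])
s=state();print(s['position'],s['joints'])
E
```

```text
[ 0.47984299 -0.2632648   0.50254402] [-2.91562515e-05 -2.66757075e-01 -9.63763800e-01] 293.5970889469921
[ 0.47913531 -0.33038403  0.35981029] [-7.30287432e-01  3.44450471e-01  1.58061756e-01  1.38546289e+00
 -3.52382284e-04  8.38351157e-01]
```

View pics/w1.png

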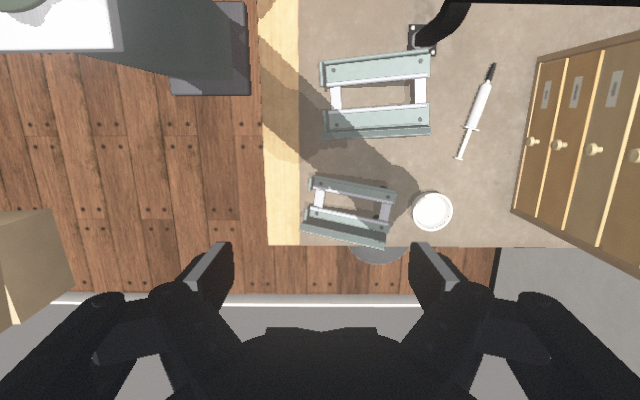

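```bash
python3 - <<'E'
from h import *
im=load('wrist')
v,u=np.mgrid[0:245:1,295:445:1]; P=pts(im,np.c_[u.ravel(),v.ravel()]); 
for name,y0,y1,c0,yawg in(('wide',-.325,-.16,.0367,0),('narrow',-.50,-.345,.0350,-9)):
    Q=P[(P[:,1]>y0)&(P[:,1]<y1)&(P[:,2]>.012)&(P[:,2]<.13)&(P[:,0]>.45)&(P[:,0]<.68)]
    r=cv2.minAreaRect((Q[:,:2]*1000).astype(np.float32)); print(name,len(Q),r)
    for it in range(3):
        a=np.radians(yawg); ex=np.array([np.cos(a),np.sin(a)]); ey=np.array([-ex[1],ex[0]])
        X=Q[:,:2]@ex; Y=Q[:,:2]@ey; w=Q[:,2]-.2493*X
        h,e=np.histogram(w,bins=np.arange(w.min(),w.max(),.002)); m=e[h.argmax()]+.001
        f=abs(w-m)<.004; m=np.median(w[f]); f=abs(w-m)<.004
        # slot edges per x bin
        xs=np.arange(X[f].min()+.03,X[f].max()-.03,.006);lo=[];hi=[]
        for x in xs:
            ys=np.sort(Y[f&(abs(X-x)<.004)]); 
            if len(ys)<5: lo.append(np.nan);hi.append(np.nan);continue
            g=np.diff(ys); k=g.argmax(); lo.append(ys[k]);hi.append(ys[k+1])
        lo=np.array(lo);hi=np.array(hi);mid=(lo+hi)/2;ok=abs(hi-lo-np.nanmedian(hi-lo))<.006
        p=np.polyfit(xs[ok],mid[ok],1); 
        if it<2: yawg+=np.degrees(np.arctan(p[0]))
    x0=(c0-m)/.2493; y0_=np.median(mid[ok]); o=x0*ex+y0_*ey
    print('yaw',round(yawg,2),'gap',np.nanmedian(hi-lo).round(4),'origin',o.round(4),'Y range floor',np.percentile(Y[f]-y0_,[1,99]).round(3),'X range',np.percentile(X[f]-x0,[1,99]).round(3))
    t=(Y-y0_<-.03)&(w-m>.025); print('panel y',np.percentile(Y[t]-y0_,[5,50,95]).round(4),'top z',np.percentile(Q[:,2],99.5).round(4),'p',p)
    k=(X-x0<-.04)&(w-m>.008)&(abs(Y-y0_)<.04); print('stop x',np.percentile(X[k]-x0,[5,50,95]).round(4) if k.any() else None)
E
```

```text
wide 7060 ((561.7063598632812, -228.62429809570312), (179.96839904785156, 126.98607635498047), 4.4412455558776855)
yaw 4.52 gap 0.0346 origin [ 0.5707 -0.2319] Y range floor [-0.049  0.049] X range [-0.081  0.065]
panel y [-0.0588 -0.0534 -0.0491] top z 0.1064 p [ 3.08403424e-06 -2.76215935e-01]
stop x [-0.0916 -0.0882 -0.0842]
narrow 4709 ((568.2796630859375, -416.8379211425781), (86.90412139892578, 230.61984252929688), 82.10498809814453)
yaw -7.81 gap 0.0304 origin [ 0.537  -0.4099] Y range floor [-0.036  0.033] X range [-0.074  0.058]
panel y [-0.0437 -0.0378 -0.035 ] top z 0.0876 p [ 3.50014029e-07 -3.33134148e-01]
stop x [-0.082  -0.0687 -0.0427]
```

```bash
cat >> h.py <<'E'
def find(im,guess,head,big,rad=.085):
    """cartridge on the table near guess (x,y), rough nozzle heading (deg): returns centre, heading, extents"""
    v,u=np.mgrid[0:400,0:640]; P=pts(im,np.c_[u.ravel(),v.ravel()])
    D=im['depth'].ravel(); g=np.array(guess)
    Q=P[(D>.05)&(np.hypot(*(P[:,:2]-g).T)<rad)&(P[:,2]>.006)&(P[:,2]<.05)]
    r=.019 if big else .0135
    for _ in range(4):
        a=np.radians(head); e=np.array([np.cos(a),np.sin(a)]); n=np.array([-e[1],e[0]])
        s=(Q[:,:2]-g)@e; t=(Q[:,:2]-g)@n
        top=Q[:,2]>r*1.3
        m=np.polyfit(s[top],t[top],1); head+=np.degrees(np.arctan(m[0])); 
    lo,hi=np.percentile(s,[.3,99.7]); L=(.110,.078) [0 if big else 1]; b=.043 if big else .029
    tt=np.median(t[top])
    slo,shi=np.percentile(s[top],[.5,99.5])
    c=(slo+shi)/2
    print('n',len(Q),'full len',round(hi-lo,4),'want',L,'top len',round(shi-slo,4),'ztop',np.percentile(Q[:,2],98).round(4))
    print('head',round(head,1),'centre via top',(g+c*e+tt*n).round(4),'via tip',(g+(hi-L+b)*e+tt*n).round(4))
E
python3 -c "
from h import *
to([0.48,0.10,0.22],132)"
```

```text
row [-0.0, -0.0, -41.9] [0.4303, 0.0019, 0.14] yaw now 90.1 j6 0.84
```

Request:
play_rows --increments '[[[0,0,-42,0.43,0.002,0.14,1],[0,0,-42,0.43,0.002,0.14,1],[0,0,-42,0.43,0.002,0.14,1],[0,0,-42,0.43,0.002,0.14,1],[0,0,-42,0.43,0.002,0.14,1],[0,0,-42,0.43,0.002,0.14,1],[0,0,-42,0.43,0.002,0.14,1],[0,0,-42,0.43,0.002,0.14,1],[0,0,-42,0.43,0.002,0.14,1],[0,0,-42,0.43,0.002,0.14,1]]]'

```text
t: 2.65
position: [0.4806, 0.0984, 0.2208]
orientation: [0.406, 0.914, -0.0, 0.001]
force: [-0.5, 0.1, 0.6]
gripper_width: 0.0852
```

```bash
python3 - <<'E'
from h import *
im=grab('wrist','w2.png')
find(im,(.481,.101),132,True)
E
```

```text
n 2618 full len 0.108 want 0.11 top len 0.1012 ztop 0.039
head 134.5 centre via top [0.4805 0.102 ] via tip [0.4873 0.095 ]
```

View pics/w2.png

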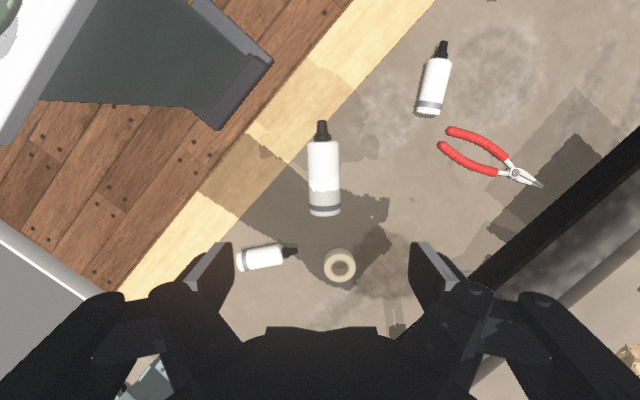

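```bash
sed -i "s/top=Q\[:,2\]>r\*1.3/top=Q[:,2]>r*1.62/" h.py; python3 - <<'E'
from h import *
im=load('wrist')
find(im,(.481,.101),132,True)
find(im,(.50,-.034),55,False,.06)
find(im,(.504,.26),120,False,.06)
c=np.array([.4865,.0955]); to([*c,.006],134.5)
E
```

```text
n 2618 full len 0.108 want 0.11 top len 0.0852 ztop 0.039
head 134.6 centre via top [0.4861 0.0963] via tip [0.4874 0.095 ]
n 1043 full len 0.0753 want 0.078 top len 0.0563 ztop 0.0278
head 53.4 centre via top [ 0.4969 -0.0372] via tip [ 0.4957 -0.0388]
n 1572 full len 0.0881 want 0.078 top len 0.0568 ztop 0.0277
head 123.6 centre via top [0.5082 0.2539] via tip [0.5091 0.2525]
row [0.0, 0.1, -2.4] [-0.0057, 0.0023, 0.2149] yaw now 132.1 j6 0.89
```

Request:
play_rows --increments '[[[0,0,-2.4,-0.005,0.002,0.06,1],[0,0,-2.4,-0.005,0.002,0.12,1],[0,0,-2.4,-0.005,0.002,0.17,1],[0,0,-2.4,-0.005,0.002,0.205,1],[0,0,-2.4,-0.005,0.002,0.215,1],[0,0,-2.4,-0.005,0.002,0.215,0.4],[0,0,-2.4,-0.005,0.002,0.215,0.2],[0,0,-2.4,-0.005,0.002,0.215,0.2],[0,0,-2.4,-0.005,0.002,0.215,0.2],[0,0,-2.4,-0.005,0.002,0.215,0.2]]]'

```text
t: 3.95
position: [0.4867, 0.0977, 0.0071]
orientation: [0.385, 0.923, 0.001, 0.002]
force: [0.0, -0.7, 5.2]
gripper_width: 0.0364
```

```bash
python3 - <<'E'
from h import *
s=state();print(s['position'],s['gripper_width'],s['force'])
ex=np.array([np.cos(np.radians(4.5)),np.sin(np.radians(4.5))])
o=np.array([.5627,-.2325])+.015*ex
print(o);to([*o,.15],94.5)
E
```

```text
[0.4866967  0.097725   0.00709398] 0.03636181166498544 [ 0.04820752 -0.72799445  5.17003895]
[ 0.57765376 -0.23132311]
row [0.2, 0.1, 40.2] [-0.2984, -0.1663, -0.1425] yaw now 134.7 j6 0.84
```

Request:
play_rows --increments '[[[0,0,0,0,0,-0.05,0.2],[0,0,0,0,0,-0.11,0.2],[0,0,10,-0.05,-0.025,-0.17,0.2],[0,0,20,-0.1,-0.055,-0.23,0.2],[0,0,30,-0.15,-0.083,-0.25,0.2],[0,0,40,-0.2,-0.11,-0.25,0.2],[0,0,40,-0.25,-0.139,-0.25,0.2],[0,0,40,-0.298,-0.166,-0.25,0.2],[0,0,40,-0.298,-0.166,-0.25,0.2],[0,0,40,-0.298,-0.166,-0.25,0.2]]]'

```text
t: 5.2
position: [0.576, -0.2313, 0.2553]
orientation: [0.678, 0.735, 0.0, -0.0]
force: [-0.4, -0.3, -1.6]
gripper_width: 0.036
```

```bash
python3 - <<'E'
from h import *
im=grab('wrist','w3.png')
to([.5777,-.2313,.052],94.5); print(state()['gripper_width'])
E
```

```text
row [-0.0, -0.1, 0.2] [-0.0016, 0.0018, 0.2033] yaw now 94.7 j6 0.99
0.036148139489067074
```

View pics/w3.png

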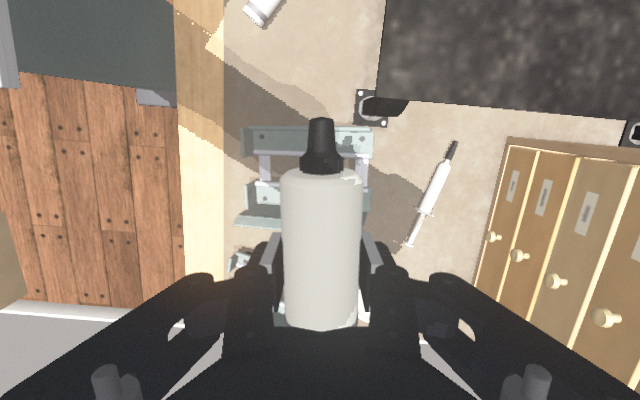

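Request:
play_rows --increments '[[[0,0,0,-0.001,0.002,0.06,0.2],[0,0,0,-0.001,0.002,0.12,0.2],[0,0,0,-0.001,0.002,0.17,0.2],[0,0,0,-0.001,0.002,0.195,0.2],[0,0,0,-0.001,0.002,0.204,0.2],[0,0,0,-0.001,0.002,0.204,0.2],[0,0,0,-0.001,0.002,0.204,0.62],[0,0,0,-0.001,0.002,0.204,0.62],[0,0,0,-0.001,0.002,0.204,0.62]]]'

```text
t: 6.38
position: [0.5789, -0.2322, 0.0523]
orientation: [0.678, 0.735, 0.0, 0.001]
force: [-0.4, 0.4, 0.8]
gripper_width: 0.053
```

```bash
python3 -c "
from h import *
s=state();print(s['position'],s['gripper_width'],s['force'])"
```

```text
[ 0.57890746 -0.23223238  0.05225404] 0.05302707503456863 [-0.35479682  0.42398842  0.82309594]
```

Request:
play_rows --increments '[[[0,0,0,0,0,-0.02,0.62],[0,0,0,0,0,-0.04,0.62],[0,0,0,0,0,-0.06,0.62],[0,0,0,0,0,-0.1,0.62],[0,0,0,0,0,-0.16,1],[0,0,0,0,0,-0.22,1],[0,0,0,0,0,-0.25,1],[0,0,0,0,0,-0.25,1]]]'

```text
t: 7.38
position: [0.5798, -0.2327, 0.3049]
orientation: [0.678, 0.735, 0.001, 0.003]
force: [0.1, 0.3, -1.3]
gripper_width: 0.0853
```

```bash
python3 - <<'E'
from h import *
im=grab('wrist','w4.png')
to([.4965,-.0378,.22],53.4)
E
```

```text
row [0.2, 0.0, 41.2] [0.2005, -0.0666, 0.082] yaw now 94.6 j6 0.99
```

View pics/w4.png

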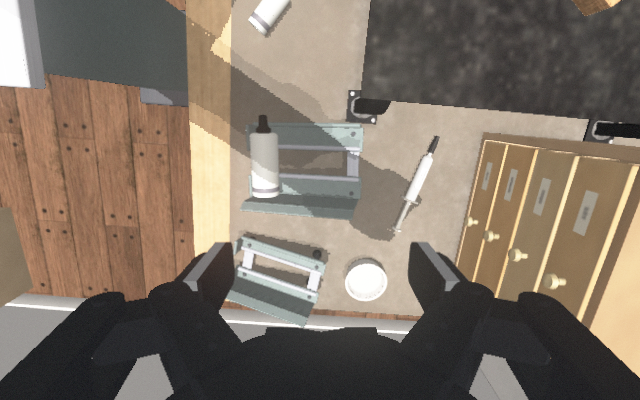

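Request:
play_rows --increments '[[[0,0,10,0.05,-0.017,0.02,1],[0,0,20,0.1,-0.034,0.04,1],[0,0,30,0.15,-0.05,0.06,1],[0,0,41,0.2,-0.067,0.08,1],[0,0,41.2,0.2,-0.067,0.08,1],[0,0,41.2,0.2,-0.067,0.14,1],[0,0,41.2,0.2,-0.067,0.2,1],[0,0,41.2,0.2,-0.067,0.25,1],[0,0,41.2,0.2,-0.067,0.265,1],[0,0,41.2,0.2,-0.067,0.265,1]]]'

```text
t: 8.68
position: [0.4951, -0.0383, 0.0358]
orientation: [0.893, 0.45, -0.001, -0.001]
force: [0.1, -0.0, 0.4]
gripper_width: 0.0854
```

```bash
python3 - <<'E'
from h import *
to([.4965,-.0378,.004],53.4)
E
```

```text
row [-0.1, 0.0, 0.0] [0.0013, 0.0009, 0.0318] yaw now 53.4 j6 1.98
```

Request:
play_rows --increments '[[[0,0,0,0.001,0.001,0.02,1],[0,0,0,0.001,0.001,0.031,1],[0,0,0,0.001,0.001,0.031,0.5],[0,0,0,0.001,0.001,0.031,0.1],[0,0,0,0.001,0.001,0.031,0.1],[0,0,0,0.001,0.001,0.031,0.1],[0,0,0,0.001,0.001,0.031,0.1],[0,0,0,0.001,0.001,0.031,0.1]]]'

```text
t: 9.68
position: [0.4975, -0.0378, 0.0062]
orientation: [0.893, 0.45, 0.001, 0.0]
force: [-1.0, 0.9, 6.3]
gripper_width: 0.0252
```

```bash
python3 - <<'E'
from h import *
s=state();print(s['position'],s['gripper_width'],s['force'])
a=np.radians(-7.8);ex=np.array([np.cos(a),np.sin(a)])
o=np.array([.5291,-.4088])+.010*ex
print(o,'centre z',.0418+.2493*.0387);to([*o,.21],82.2)
E
```

```text
[ 0.49745527 -0.03783319  0.00621416] 0.02519901843611325 [-1.02838489  0.91600633  6.34361809]
[ 0.53900748 -0.41015716] centre z 0.05144791
row [0.1, -0.0, -28.7] [-0.2743, 0.2553, -0.2036] yaw now 53.5 j6 1.98
```

Request:
play_rows --increments '[[[0,0,0,0,0,-0.05,0.1],[0,0,0,0,0,-0.11,0.1],[0,0,-9,-0.035,0.033,-0.17,0.1],[0,0,-18,-0.075,0.07,-0.204,0.1],[0,0,-28,-0.115,0.107,-0.204,0.1],[0,0,-28.7,-0.155,0.144,-0.204,0.1],[0,0,-28.7,-0.195,0.181,-0.204,0.1],[0,0,-28.7,-0.235,0.219,-0.204,0.1],[0,0,-28.7,-0.274,0.255,-0.204,0.1],[0,0,-28.7,-0.274,0.255,-0.204,0.1]]]'

```text
t: 10.92
position: [0.5378, -0.4134, 0.2082]
orientation: [0.755, 0.655, -0.0, 0.0]
force: [-0.0, 1.0, -0.5]
gripper_width: 0.0244
```

```bash
python3 - <<'E'
from h import *
im=grab('wrist','w5.png')
to([.539,-.4101,.047],82.2); print(state()['gripper_width'])
E
```

```text
row [-0.1, -0.1, -0.2] [0.001, 0.0012, 0.1613] yaw now 82.0 j6 0.95
0.02446515941296178
```

View pics/w5.png

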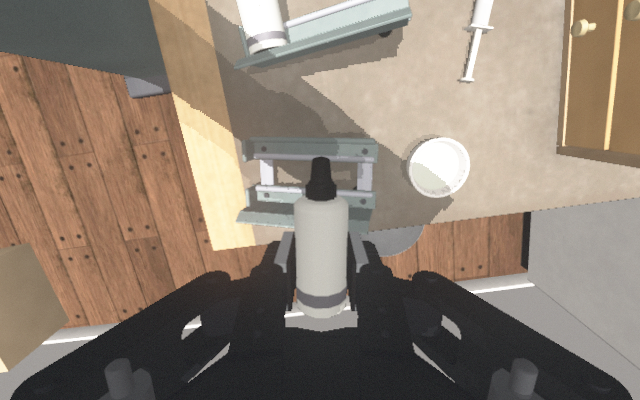

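Request:
play_rows --increments '[[[0,0,0,0.001,0.001,0.05,0.1],[0,0,0,0.001,0.001,0.1,0.1],[0,0,0,0.001,0.001,0.14,0.1],[0,0,0,0.001,0.001,0.157,0.1],[0,0,0,0.001,0.001,0.161,0.1],[0,0,0,0.001,0.001,0.161,0.1],[0,0,0,0.001,0.001,0.161,0.48],[0,0,0,0.001,0.001,0.161,0.48],[0,0,0,0.001,0.001,0.161,0.48]]]'

```text
t: 12.1
position: [0.5399, -0.4092, 0.049]
orientation: [0.754, 0.657, -0.0, 0.001]
force: [0.1, -0.4, 0.7]
gripper_width: 0.0409
```

Request:
play_rows --increments '[[[0,0,0,0,0,-0.02,0.48],[0,0,0,0,0,-0.04,0.48],[0,0,0,0,0,-0.06,0.48],[0,0,0,0,0,-0.1,0.48],[0,0,0,0,0,-0.16,1],[0,0,0,0,0,-0.22,1],[0,0,0,0,0,-0.25,1],[0,0,0,0,0,-0.25,1]]]'

```text
t: 13.1
position: [0.5408, -0.4099, 0.3019]
orientation: [0.754, 0.657, 0.0, 0.003]
force: [1.0, 0.4, -0.2]
gripper_width: 0.0855
```

```bash
python3 - <<'E'
from h import *
im=grab('wrist','w6.png')
to([.505,.25,.22],123.6)
E
```

```text
row [0.1, 0.1, -41.4] [0.6484, -0.1249, 0.0781] yaw now 82.2 j6 0.95
```

View pics/w6.png

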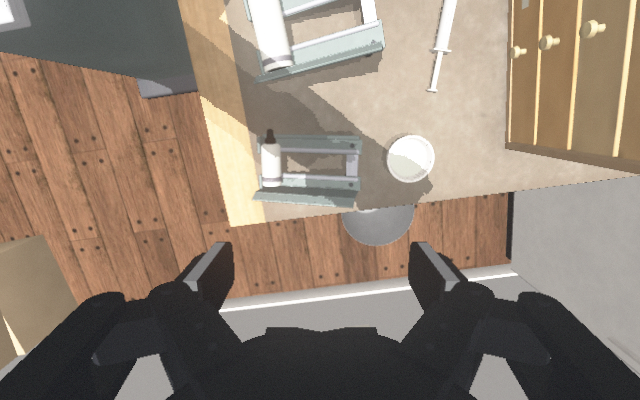

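Request:
play_rows --increments '[[[0,0,-5,0.055,-0.011,0,1],[0,0,-10,0.115,-0.022,0,1],[0,0,-15,0.175,-0.034,0.01,1],[0,0,-20,0.235,-0.045,0.02,1],[0,0,-25,0.295,-0.057,0.03,1],[0,0,-30,0.355,-0.068,0.04,1],[0,0,-34,0.415,-0.08,0.05,1],[0,0,-38,0.475,-0.092,0.06,1],[0,0,-41,0.535,-0.103,0.07,1],[0,0,-41.4,0.595,-0.115,0.078,1]]]'

```text
t: 14.4
position: [0.5052, 0.1979, 0.2178]
orientation: [0.473, 0.881, -0.001, -0.001]
force: [0.6, -1.0, 0.1]
gripper_width: 0.0852
```

Request:
play_rows --increments '[[[0,0,0,0.02,-0.02,0,1],[0,0,0,0.042,-0.031,0,1],[0,0,0,0.042,-0.031,0,1],[0,0,0,0.042,-0.031,0,1]]]'

```text
t: 14.9
position: [0.4584, 0.2137, 0.2203]
orientation: [0.473, 0.881, 0.0, 0.0]
force: [-0.1, 0.9, 0.7]
gripper_width: 0.0851
```

```bash
python3 - <<'E'
from h import *
im=grab('wrist','w7.png'); s=state(); print(s['position'])
find(im,(.508,.253),123.6,False,.05)
find(im,(.501,.418),45,True)
to([.5085,.2533,.0055],123.6)
E
```

```text
[0.45863926 0.21363702 0.22036374]
n 1286 full len 0.0772 want 0.078 top len 0.0573 ztop 0.0279
head 123.0 centre via top [0.5085 0.254 ] via tip [0.5088 0.2535]
n 3598 full len 0.1072 want 0.11 top len 0.0837 ztop 0.0389
head 51.5 centre via top [0.4982 0.4066] via tip [0.497  0.4051]
row [0.0, 0.0, -0.1] [0.0057, 0.0633, 0.2149] yaw now 123.5 j6 1.28
```

Request:
play_rows --increments '[[[0,0,0,0.006,0.04,0.02,1],[0,0,0,0.006,0.063,0.05,1],[0,0,0,0.006,0.063,0.1,1],[0,0,0,0.006,0.063,0.15,1],[0,0,0,0.006,0.063,0.195,1],[0,0,0,0.006,0.063,0.215,1],[0,0,0,0.006,0.063,0.215,1],[0,0,0,0.006,0.063,0.215,0.1],[0,0,0,0.006,0.063,0.215,0.1],[0,0,0,0.006,0.063,0.215,0.1]]]'

```text
t: 16.2
position: [0.5079, 0.2542, 0.0064]
orientation: [0.473, 0.881, 0.001, 0.001]
force: [0.3, -0.5, 0.4]
gripper_width: 0.0321
```

Request:
play_rows --increments '[[[0,0,0,0,0,0,0.1],[0,0,0,0,0,0,0.1]]]'

```text
t: 16.45
position: [0.5081, 0.2544, 0.0065]
orientation: [0.473, 0.881, 0.001, 0.001]
force: [-0.7, -0.7, 6.6]
gripper_width: 0.0248
```

```bash
python3 - <<'E'
from h import *
s=state();print(s['position'],s['gripper_width'],s['force'])
to([.539,-.4101,.21],82.2)
E
```

```text
[0.50807646 0.25438767 0.0065123 ] 0.024809395557094112 [-0.72425313 -0.74963516  6.63334393]
row [0.1, -0.0, 41.4] [-0.5709, -0.3411, -0.2038] yaw now 123.6 j6 1.32
```

Request:
play_rows --increments '[[[0,0,0,0,0,-0.05,0.1],[0,0,0,0,0,-0.11,0.1],[0,0,5,-0.03,-0.018,-0.16,0.1],[0,0,10,-0.07,-0.042,-0.2,0.1],[0,0,15,-0.115,-0.069,-0.204,0.1],[0,0,20,-0.16,-0.096,-0.204,0.1],[0,0,25,-0.205,-0.1225,-0.204,0.1],[0,0,30,-0.25,-0.149,-0.204,0.1],[0,0,35,-0.295,-0.176,-0.204,0.1],[0,0,41.4,-0.34,-0.203,-0.204,0.1]]]'

```text
t: 17.7
position: [0.5256, -0.1431, 0.2094]
orientation: [0.755, 0.656, 0.0, 0.0]
force: [-0.4, 0.4, -1.4]
gripper_width: 0.0249
```

```bash
python3 - <<'E'
from h import *
to([.539,-.4101,.21],82.2)
E
```

```text
row [0.0, -0.0, -0.2] [-0.2625, 0.0507, -0.0006] yaw now 82.0 j6 1.31
```

Request:
play_rows --increments '[[[0,0,-0.2,-0.05,0.01,0,0.1],[0,0,-0.2,-0.1,0.02,0,0.1],[0,0,-0.2,-0.155,0.03,0,0.1],[0,0,-0.2,-0.21,0.04,0,0.1],[0,0,-0.2,-0.262,0.051,0,0.1],[0,0,-0.2,-0.262,0.051,0,0.1],[0,0,-0.2,-0.262,0.051,0,0.1]]]'

```text
t: 18.58
position: [0.5401, -0.4075, 0.2087]
orientation: [0.753, 0.658, 0.0, -0.001]
force: [0.2, 1.1, -1.0]
gripper_width: 0.0247
```

```bash
python3 - <<'E'
from h import *
to([.539,-.4101,.047],82.2); print(state()['gripper_width'])
E
```

```text
row [-0.1, -0.1, 0.1] [-0.0029, -0.0006, 0.1617] yaw now 82.3 j6 0.95
0.024716147707585897
```

Request:
play_rows --increments '[[[0,0,0,-0.001,0,0.05,0.1],[0,0,0,-0.001,0,0.1,0.1],[0,0,0,-0.001,0,0.14,0.1],[0,0,0,-0.001,0,0.157,0.1],[0,0,0,-0.001,0,0.161,0.1],[0,0,0,-0.001,0,0.161,0.1],[0,0,0,-0.001,0,0.161,0.1]]]'

```text
t: 19.45
position: [0.5415, -0.4099, 0.0502]
orientation: [0.753, 0.658, 0.0, 0.002]
force: [-0.2, -0.7, -0.9]
gripper_width: 0.0245
```

```bash
python3 - <<'E'
from h import *
to([.539,-.4101,.047],82.2); print(state()['gripper_width'],state()['force'])
E
```

```text
row [0.1, 0.1, 0.2] [-0.0006, -0.0025, 0.0032] yaw now 82.4 j6 0.95
0.02447736713748523 [-0.22006462 -0.7470664  -0.91902324]
```

Request:
play_rows --increments '[[[0,0,0,0,0,0.003,0.1],[0,0,0,0,0,0.003,0.48],[0,0,0,0,0,0.003,0.48],[0,0,0,0,0,0.003,0.48],[0,0,0,0,0,-0.02,0.48],[0,0,0,0,0,-0.04,0.48],[0,0,0,0,0,-0.06,0.48],[0,0,0,0,0,-0.11,0.48],[0,0,0,0,0,-0.17,1],[0,0,0,0,0,-0.23,1]]]'

```text
t: 20.7
position: [0.5403, -0.4089, 0.2802]
orientation: [0.753, 0.658, 0.0, 0.0]
force: [0.5, -0.7, -0.4]
gripper_width: 0.0755
```

```bash
python3 - <<'E'
from h import *
im=grab('wrist','w8.png')
to([.48,.38,.25],51.5-180)
to([.48,.38,.25],51.5)
E
```

```text
row [-0.3, 0.9, -149.1] [0.7759, -0.1675, 0.0324] yaw now 82.4 j6 0.95
row [0.7, 0.3, 30.9] [0.7759, -0.1675, 0.0324] yaw now 82.4 j6 0.95
```

View pics/w8.png

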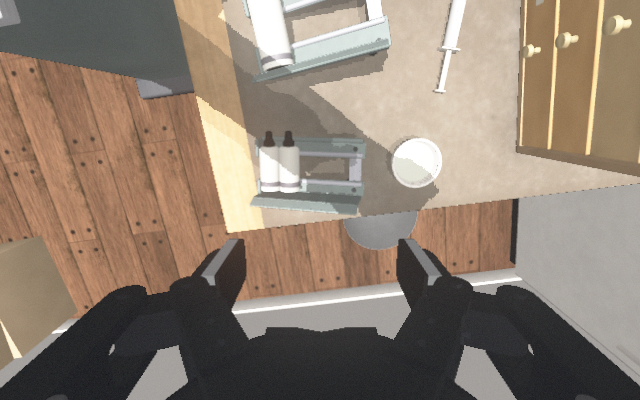

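Request:
play_rows --increments '[[[0,0,0,0.05,-0.01,0,1],[0,0,4,0.11,-0.021,0,1],[0,0,8,0.17,-0.033,0,1],[0,0,12,0.23,-0.044,0,1],[0,0,16,0.29,-0.055,0,1],[0,0,20,0.35,-0.067,0,1],[0,0,24,0.41,-0.078,0,1],[0,0,28,0.47,-0.09,0,1],[0,0,31,0.53,-0.101,0,1],[0,0,31,0.59,-0.113,0,1]]]'

```text
t: 22.0
position: [0.5067, 0.1927, 0.2784]
orientation: [0.901, 0.433, 0.0, 0.0]
force: [1.7, -0.1, -0.6]
gripper_width: 0.0854
```

```bash
python3 - <<'E'
from h import *
to([.4976,.406,.12],51.5); print(state()['position'],state()['joints'])
E
```

```text
row [0.0, -0.0, -0.2] [0.1607, -0.1405, 0.1584] yaw now 51.3 j6 2.47
[0.50670944 0.19272857 0.27841846] [ 2.27303771e-01  2.84095136e-01 -1.29661181e-01  1.15605149e+00
 -5.46803152e-05  2.47295539e+00]
```

Request:
play_rows --increments '[[[0,0,-0.2,0.035,-0.03,0,1],[0,0,-0.2,0.075,-0.065,0,1],[0,0,-0.2,0.115,-0.1,0,1],[0,0,-0.2,0.161,-0.14,0.03,1],[0,0,-0.2,0.161,-0.14,0.09,1],[0,0,-0.2,0.161,-0.14,0.15,1],[0,0,-0.2,0.161,-0.14,0.2,1],[0,0,-0.2,0.161,-0.14,0.225,1],[0,0,-0.2,0.161,-0.14,0.225,1]]]'

```text
t: 23.12
position: [0.4963, 0.4028, 0.0508]
orientation: [0.9, 0.435, -0.003, 0.0]
force: [0.0, -0.6, 1.1]
gripper_width: 0.0856
```

```bash
python3 - <<'E'
from h import *
to([.4976,.406,.007],51.5); print(state()['position'],state()['joints'])
im=grab('wrist','w9.png')
E
```

```text
row [-0.1, 0.3, 0.1] [0.0036, -0.0009, 0.0437] yaw now 51.6 j6 2.81
[0.49628229 0.40276982 0.05076021] [ 5.66331526e-01  6.50727382e-01 -1.56668512e-01  7.68441889e-01
  3.98264298e-05  2.80811846e+00]
```

View pics/w9.png

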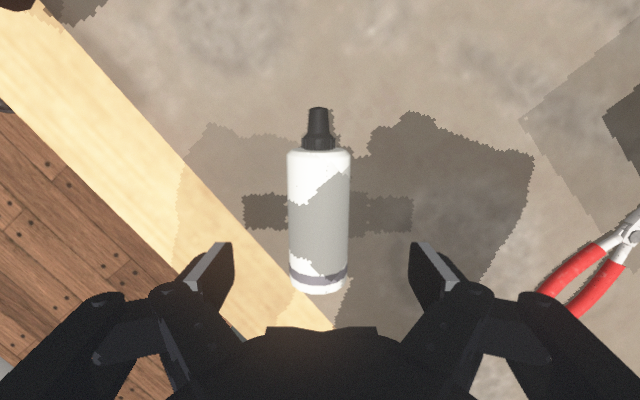

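Request:
play_rows --increments '[[[0,0,0,0.003,0,0.03,1],[0,0,0,0.003,0,0.043,1],[0,0,0,0.003,0,0.043,1],[0,0,0,0.003,0,0.043,0.4],[0,0,0,0.003,0,0.043,0.2],[0,0,0,0.003,0,0.043,0.2],[0,0,0,0.003,0,0.043,0.2],[0,0,0,0.003,0,0.043,0.2]]]'

```text
t: 24.18
position: [0.5006, 0.4068, 0.0115]
orientation: [0.9, 0.435, 0.001, -0.0]
force: [-0.5, -0.3, 5.6]
gripper_width: 0.0357
```

```bash
python3 - <<'E'
from h import *
s=state();print(s['position'],s['gripper_width'],s['force'])
to([.5777,-.2313,.25],94.5)
E
```

```text
[0.50064773 0.40678783 0.01146926] 0.035661399804347536 [-0.54724125 -0.2720353   5.62223077]
row [0.1, -0.1, -42.9] [-0.4515, 0.4572, -0.2391] yaw now 51.6 j6 2.81
```

Request:
play_rows --increments '[[[0,0,0,0,0,-0.05,0.2],[0,0,0,0,0,-0.11,0.2],[0,0,0,-0.01,0.01,-0.17,0.2],[0,0,-6,-0.035,0.035,-0.22,0.2],[0,0,-12,-0.07,0.071,-0.239,0.2],[0,0,-18,-0.11,0.111,-0.239,0.2],[0,0,-24,-0.15,0.152,-0.239,0.2],[0,0,-30,-0.19,0.192,-0.239,0.2],[0,0,-36,-0.23,0.233,-0.239,0.2],[0,0,-42.9,-0.27,0.273,-0.239,0.2]]]'

```text
t: 25.42
position: [0.5457, 0.0232, 0.2491]
orientation: [0.678, 0.735, -0.0, -0.0]
force: [1.4, -0.4, -1.3]
gripper_width: 0.0358
```

```bash
python3 - <<'E'
from h import *
s=state();print(s['position'],s['gripper_width'])
to([.5775,-.2288,.25],94.5)
E
```

```text
[0.54566266 0.02324054 0.24912661] 0.03580790478655536
row [-0.0, 0.0, 0.2] [-0.2538, 0.0111, -0.0009] yaw now 94.7 j6 1.4
```

Request:
play_rows --increments '[[[0,0,0,-0.05,0.002,0,0.2],[0,0,0,-0.1,0.004,0,0.2],[0,0,0,-0.155,0.007,0,0.2],[0,0,0,-0.21,0.009,0,0.2],[0,0,0,-0.254,0.011,0,0.2],[0,0,0,-0.254,0.011,0,0.2],[0,0,0,-0.254,0.011,0,0.2],[0,0,0,-0.254,0.011,0.06,0.2],[0,0,0,-0.254,0.011,0.1,0.2],[0,0,0,-0.254,0.011,0.1,0.2]]]'

```text
t: 26.68
position: [0.574, -0.2244, 0.1462]
orientation: [0.678, 0.735, -0.001, -0.004]
force: [-2.1, -0.2, -0.9]
gripper_width: 0.0356
```

```bash
python3 - <<'E'
from h import *
s=state();print(s['position'],s['gripper_width'])
to([.5775,-.2288,.056],94.5)
E
```

```text
[ 0.57398471 -0.22438422  0.14619207] 0.03555022032215183
row [-0.4, -0.2, 0.1] [-0.0051, 0.0037, 0.0901] yaw now 94.6 j6 1.0
```

Request:
play_rows --increments '[[[0,0,0,0,0,0.04,0.2],[0,0,0,0,0,0.068,0.2],[0,0,0,0,0,0.068,0.2],[0,0,0,0,0,0.068,0.2],[0,0,0,0,0,0.068,0.2]]]'

```text
t: 27.3
position: [0.5781, -0.2279, 0.0836]
orientation: [0.679, 0.734, 0.0, 0.002]
force: [-0.2, -0.4, -1.8]
gripper_width: 0.0363
```

```bash
python3 - <<'E'
from h import *
s=state();print(s['position'],s['gripper_width'])
to([.5775,-.2288,.056],94.5)
im=grab('wrist')
E
```

```text
[ 0.5781394  -0.22789142  0.08361805] 0.03632289496580419
row [0.2, 0.1, -0.0] [-0.0008, -0.0008, 0.0276] yaw now 94.5 j6 1.0
```

Request:
play_rows --increments '[[[0,0,0,-0.001,0,0.02,0.2],[0,0,0,-0.001,0,0.028,0.2],[0,0,0,-0.001,0,0.028,0.2],[0,0,0,-0.001,0,0.028,0.62],[0,0,0,-0.001,0,0.028,0.62],[0,0,0,-0.001,0,0.028,0.62],[0,0,0,-0.001,0,0.01,0.62],[0,0,0,-0.001,0,-0.01,0.62],[0,0,0,-0.001,0,-0.03,0.62],[0,0,0,-0.001,0,-0.08,0.62]]]'

```text
t: 28.6
position: [0.5754, -0.2276, 0.1614]
orientation: [0.679, 0.734, -0.0, -0.002]
force: [0.5, -0.4, -0.3]
gripper_width: 0.0528
```

Request:
play_rows --increments '[[[0,0,0,0,0,-0.06,0.7],[0,0,0,0,-0.03,-0.12,0.8],[0,0,0,0,-0.08,-0.16,1],[0,0,0,0,-0.1,-0.16,1],[0,0,0,0,-0.1,-0.16,1],[0,0,0,0,-0.1,-0.16,1]]]'

```text
t: 29.35
position: [0.4775, -0.2361, 0.3217]
orientation: [0.679, 0.734, 0.0, 0.0]
force: [-0.7, 0.9, -0.1]
gripper_width: 0.0851
```

```bash
python3 - <<'E'
from h import *
im=grab('wrist','w10.png'); print(state()['position'])
v,u=np.mgrid[0:330,200:520]; P=pts(im,np.c_[u.ravel(),v.ravel()]); hsv=cv2.cvtColor(im['frame'],cv2.COLOR_BGR2HSV)[v.ravel(),u.ravel()]
for nm,o,yaw,r,cs in(('wide',(.5627,-.2325),4.5,.019,[(-.0577,.0419),(-.0208,.0511)]),('narrow',(.5291,-.4088),-7.8,.0135,[(-.0549,.0353),(-.0287,.0418)])):
    a=np.radians(yaw);ex=np.array([np.cos(a),np.sin(a)]);ey=np.array([-ex[1],ex[0]])
    X=(P[:,:2]-o)@ex;Y=(P[:,:2]-o)@ey
    for cx,cz in cs:
        m=(abs(X-cx)<r*.7)&(abs(Y)<.075)&(P[:,2]>cz+r*.62)&(P[:,2]<cz+r*1.35)
        f=np.polyfit(Y[m],P[m,2],1) if m.sum()>10 else None
        print(nm,cx,m.sum(),'Y',np.percentile(Y[m],[1,99]).round(4),'mid',np.percentile(Y[m],[1,99]).mean().round(4),'Xmed',np.median(X[m]).round(4),'ztop',np.percentile(P[m,2],95).round(4),'want',round(cz+r,4))
E
```

```text
[ 0.47759837 -0.23595084  0.32117177]
wide -0.0577 1150 Y [-0.0496  0.0406] mid -0.0045 Xmed -0.0586 ztop 0.062 want 0.0609
wide -0.0208 1181 Y [-0.0495  0.044 ] mid -0.0027 Xmed -0.0221 ztop 0.071 want 0.0701
narrow -0.0549 406 Y [-0.0358  0.0278] mid -0.004 Xmed -0.0557 ztop 0.0498 want 0.0488
narrow -0.0287 416 Y [-0.0348  0.0294] mid -0.0027 Xmed -0.0297 ztop 0.0568 want 0.0553
```

View pics/w10.png

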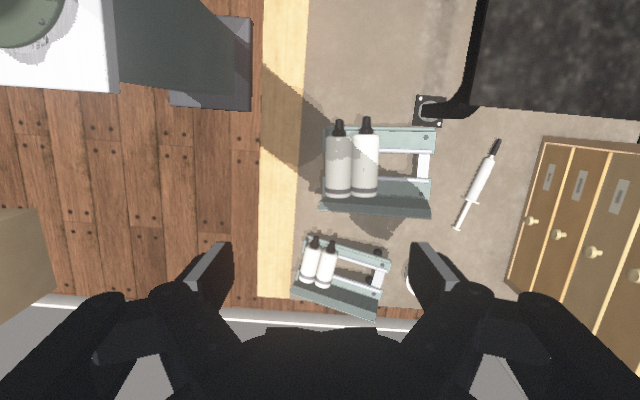

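```bash
python3 -c "
from h import *
job_done()"
```

```text
the job is handed in; nothing more can be done
```

All four cartridges are in their racks and the job is handed in, about 29 s into the 125 s allowed. I gripped each one across its barrel, turned it square to its lane, released it up-slope and let it roll down: both large in the wide rack, both small in the narrow one.

**Final wrist image and depth:**
- **Seating:** one cartridge is at each front stop and one right behind it. In the image they lie square with their nozzles over the low edge.
- **Along the lane:** barrel centres are within about 1.3 mm of where they should be (limit 8 mm).
- **Height:** barrel tops read 0.9–1.5 mm high (limit 6 mm on height).
- **Across the lane:** barrel ends put them about 3–5 mm off centre towards the panel (limit 10 mm). Those figures probably include some panel points, so the true offset should be smaller.
- **Clearance:** the arm finished clear of everything.

**Less certain:**
- **Rack positions:** my first depth estimate disagreed with the rack's own length and stop by about 8 mm along the slope. I corrected it from the floor extents, and the final seating fits the corrected value.
- **Bystanders:** the syringe looks undisturbed in the last image, and the flux pot is mostly hidden there but was clear in an earlier one. The tape was out of view at the end; I never went near it. I did not measure any of the three again.
- **At rest:** I judged this from one still image and did not measure speeds.

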